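# Prise a glued phone screen off its gasket and hold it ajar

### The job

Open the phone that is clamped in the holder on the mat: pick up the orange-handled opening blade, slide its tip under the overhanging edge of the glued screen that faces you, and lift until the gasket lets go. Then keep the screen ajar on the blade, its near edge about 15 mm above where it sat (the connector at the far side is still plugged in, so never let it rise past about 30 mm), and finish while holding it like that: blade gripped, screen resting on the blade alone, blade touching nothing else. Keep the fingers off the screen, do not jab the phone hard, and leave the camera module and the bottle where they are.

Things in the scene. Friction and masses are not known exactly. Their poses are not given: they have to be found in the camera images.
- blade_grip (a point): where to grip the opening blade: on the axis of its orange, rubber-sided handle, 10 mm behind the handle's front end, half-way up (9 mm above the mat). Tool 118 mm long, 50 g; handle 92 long, 15 wide, 18 high; flat steel blade 22 long, 14 wide, 2 thick, at mid-height. x points to the blade's tip, 36 mm ahead, z up as it lies. The phone may be only 50 mm beside it: open the fingers part-way, then grip hard
- blade_tip (a point): middle of the blade's front edge, half-way through its 2 mm thickness; same axes as blade_grip, 36 mm ahead of it along x and level with it
- screen_lip (a point): middle of the screen's free near edge, on its underside, 37 mm above the worktop when shut; rides with the screen. x points from this edge to the hinge side, y along the edge (157 mm), z up. Screen 4 mm thick; it overhangs the phone's side wall by 10 mm. Within 50 mm either side of the middle nothing is below or before this lip but the mat, 33 mm lower
- screen_hinge (a point): middle of the line along the screen's far edge about which it pivots, 84 mm from the free edge; fixed. Same axes as screen_lip when shut
- screen (a joint): angle of the screen in rad, 0 shut, growing as the near edge rises by 84 mm x sin(angle) (15 mm is 0.18). The glued gasket resists the first lift: the force needed at the near edge climbs from 2 N to 6 or 7 N over the first 2 to 4 mm, then drops suddenly and is gone by 7 mm. After that weight and a weak spring press down with 1 to 2 N, so it falls shut if let go
- phone_holder: phone holder: aluminium rail 216 mm long on two rubber feet, dark jaws grip the phone's ends; fixed to the mat, phone included. Origin at the middle of its underside, on the mat; x from the screen's free edge to its hinge, y along the phone, z up
- phone_case: the phone itself below the screen: dark housing and frame 71 mm wide, 154 mm long, held still in the holder; origin and axes as phone_holder
- camera_mid (a point): small black camera module with two lenses, 22x30x9 mm, lying loose on the mat; its centre. To be left alone
- cleaner_bottle: white bottle with a yellow spout, 34 mm across, 96 mm high, standing on the worktop to the left behind the phone; origin at its foot. To be left alone

How it is judged:
By the outcome, as a careful person would: the job done as asked, in the order asked, and still so for the second after the job is handed in, while the arm keeps its last pose, push and grip.
It also fails if it takes over 48 s, if anything falls off the work surface, if the arm or the gripper's body presses on something with over 40 N, if the wrist force passes 120 N, or if a joint passes its speed limit or range.

### The arm

A 6-joint arm with a two-finger parallel gripper is mounted at the origin on a cart in front of the work surface, level with it; the furniture and walls round the work are solid. World frame = base frame: x ahead of the robot, y to its left, z up, the work surface at z = 0. Lengths are in mm, angles in rad, forces in N, time in s.
With the tool pointing down it reaches from about 275 to 1000 mm from the base axis. Payload 8.4 kg.
Tool frame: the origin (TCP) lies midway between the tips of the shut fingers; the grasp point (between the pads) lies 19 mm behind it; z points along the fingers, y is the line along which they close (so a half turn about z gives the same grasp; the last joint's range is limited). The gripper opens to 85 mm and grips with 20 to 120 N. Pads are 22 mm wide; open, the fingers measure 114 mm over their backs; the gripper's body (76 mm by 85 mm) begins 54 mm behind the grasp point. The pads swing forward as they close: fully open they stand 13 mm farther back than shut.
Start: joints at [-1.122, 0.353, 1.633, -0, 1.155, -0.002], TCP at [272.303, -562.565, 231.281] pointing down, gripper open.
Joint ranges: [-2.63, 2.63], [-0.92, 2.1], [0.06, 2.66], [-1.3, 4.44], [0, 2.69], [-3.02, 3.02]. Speed limits (rad/s): [2.22, 2.22, 2.79, 3.14, 3.14, 3.14].

### API

Orientations are given as [roll, pitch, yaw] about the fixed x, y, z axes, in that order (R = Rz(yaw) Ry(pitch) Rx(roll)).
In Python, from rig import r gives the robot as it stands.
- The arm moves only by the tool servo_tool, never from a script. Its argument "deltas" is a list of rows, each an object of numbers: "x", "y", "z": the shift along the world's x, y, z in mm; "rx", "ry", "rz": the turn, a rotation vector about the world's x, y, z in rad; "gripper": the gripper's target within -1 to 1 (fully open at 1, half-way at 0, shut at -1). A call has 1 to 10 rows; each row is the pose to reach, as a shift and turn from the pose commanded when the call began; what a row does not reach only later rows make up. A row lasts 1/10 s, in which the tool goes at most 50 mm and 8.59 degrees, less where a joint would pass 70% of its speed; a pose out of reach is approached as far as the arm can. A call with a gripper value outside its range is refused whole. The fingers move at their own pace and stop on an object; "newtons" is the grip in N (left out, the last holds). Time passes only in rows, so rows that repeat a pose let the fingers close. It gives the time, the measured TCP pose, the force, the opening and the grip force at its end, in the units of the state.
- r.sense(): the state, without advancing time (a new reading comes with each control period).
- r.grab_frame(name): name is "side" or "top"; returns the picture (384x512x3 uint8, blue, green, red); there is no depth.
- r.camera_params(name): a dict with "mtx" (3x3 intrinsics, pixels), "eye" and "orientation" of the camera in the world. Camera axes: x right, y down, z forward; pixel columns grow to the right and rows downward; lengths in mm; the calibration is good to about 2 mm. A picture is of the moment at which its call begins. camera_params takes no time and is no camera call.
- r.sign_off(): hands the job in; it is judged then, once.
Trained networks look in the newest picture that a camera, given by its name, has taken for a name from the list of things; names that differ only in an ending like _2 or _b are one class to them, and where a whole thing is asked for, a point or a joint stands for the part that bears it (a point fixed in the world has none). Each returns a list of dicts, best first, with "conf" (0 to 1); they miss things now and then, are a little off and sometimes report something else, mostly with a low value. They report only what shows in the picture. A call takes as long as a camera call.
- r.recognise(name, camera): "box" ([left, top, width, height] in pixels, round what is visible of it).
The state is a dict: "clock": time; "qpos": joint angles; "qvel": joint speeds; "joint_efforts": joint torques, N m; "eef_pos": TCP position; "tcp_rot": TCP orientation; "contact_force": force on the tool from outside, world axes, zero at the start; "wrist_torque": the same for the moment, N m; "opening": opening from 0.0 (shut) to 1.0 (fully open); "grasp_force": force on a finger pad.
Only numpy, scipy, OpenCV 4.12 (cv2) and the standard library are available. Lean on these libraries where they do the work, as an engineer would, in place of code of your own. Each camera call takes 0.05 s, during which the arm holds its last target. There are 200 camera calls.

## Working session

There is one attempt and no reset: what is moved stays moved. The work goes in short steps, Python scripts to look and compute and a tool call to move; the robot and the scene stay as the last step left them, time stands still between calls to the robot, and variables do not carry over. Pictures are saved under pics/ and viewed, at most 10 in all, crops included, and the job is handed in when it is done.

Besides the shell and the picture viewer there is one more tool, called after "Call:" by a JSON object that holds its "api" and its "payload", one argument or row to a line. servo_tool: Moves the arm, as the interface text tells. Its arguments: {"type":"object","properties":{"deltas":{"type":"array","items":{"type":"object","properties":{"x":{"type":"number"},"y":{"type":"number"},"z":{"type":"number"},"rx":{"type":"number"},"ry":{"type":"number"},"rz":{"type":"number"},"gripper":{"type":"number"}}}},"newtons":{"type":"number"}},"required":["deltas"]}

```bash
mkdir -p pics
cat > h.py <<'E'
from rig import r
import numpy as np, cv2
from scipy.spatial.transform import Rotation as R
def cam(n):
    p=r.camera_params(n); o=np.array(p['orientation'],float)
    M=o if o.shape==(3,3) else R.from_euler('xyz',o).as_matrix()
    return np.array(p['mtx'],float),np.array(p['eye'],float),M
def px2w(n,u,v,z):
    K,e,M=cam(n); d=M@np.linalg.solve(K,[u,v,1.]); return e+d*(z-e[2])/d[2]
def w2px(n,p):
    K,e,M=cam(n); c=K@(M.T@(np.array(p,float)-e)); return c[:2]/c[2]
def snap(n,f,crop=None,s=1):
    im=np.array(r.grab_frame(n))
    if crop: x,y,w,h=crop; im=im[y:y+h,x:x+w]
    cv2.imwrite('pics/'+f,cv2.resize(im,None,fx=s,fy=s,interpolation=cv2.INTER_CUBIC))
E
python3 - <<'E'
from h import *
for n in('side','top'):
    print(r.camera_params(n)); snap(n,n+'0.png',s=1.5)
    for t in('blade_grip','screen','phone_holder','camera_mid','cleaner_bottle'): print(n,t,r.recognise(t,n)[:2])
print(r.sense())
E
```

```text
{'mtx': array([[474.43828185,   0.        , 251.06400824],
       [  0.        , 474.43828185, 191.32941409],
       [  0.        ,   0.        ,   1.        ]]), 'eye': array([ 428.23291246, -954.0655439 ,  514.55436021]), 'orientation': array([-2.13404356,  0.00493087, -0.19880411])}
side blade_grip [{'box': [225.7, 220.1, 15.9, 47.9], 'conf': 0.82}]
side screen [{'box': [260.9, 185.3, 67.2, 62.0], 'conf': 0.88}, {'box': [275.9, 129.7, 18.8, 42.9], 'conf': 0.72}]
side phone_holder [{'box': [259.3, 180.6, 74.4, 87.6], 'conf': 0.73}]
side camera_mid [{'box': [195.8, 207.1, 17.7, 15.9], 'conf': 0.5}]
side cleaner_bottle [{'box': [279.6, 130.0, 17.7, 40.9], 'conf': 0.79}]
{'mtx': array([[384.21651079,   0.        , 256.04492854],
       [  0.        , 384.21651079, 192.1854824 ],
       [  0.        ,   0.        ,   1.        ]]), 'eye': array([ 495.17897541, -229.61822605,  899.50681984]), 'orientation': array([-3.01022657, -0.0143259 , -1.56015406])}
top blade_grip [{'box': [272.2, 229.0, 51.2, 11.6], 'conf': 0.72}, {'box': [244.3, 240.9, 13.0, 15.2], 'conf': 0.36}]
top screen [{'bo
[... 244 characters left out ...]
': 0.62}]
{'clock': 0.6, 'qpos': array([-1.12240322e+00,  3.52979165e-01,  1.63340939e+00,  2.40111242e-05,
        1.15521727e+00, -2.40686169e-03]), 'qvel': array([ 0.00113444, -0.00015886, -0.0004404 , -0.00045895,  0.00024795,
       -0.00152641]), 'joint_efforts': array([-4.55194695e-04, -6.04871464e+01, -3.42307878e+01, -1.65815777e-04,
        1.24889386e-03, -1.23719855e-05]), 'eef_pos': array([ 272.30307426, -562.55326689,  231.28996405]), 'tcp_rot': array([-3.14157954e+00, -2.19988669e-05,  4.50790271e-01]), 'contact_force': array([ 1.18058227, -0.06641972,  0.0051857 ]), 'wrist_torque': array([0.01767097, 0.016669  , 0.00763428]), 'grasp_force': 0.0, 'opening': 1.0015364412263827}
```

View pics/side0.png

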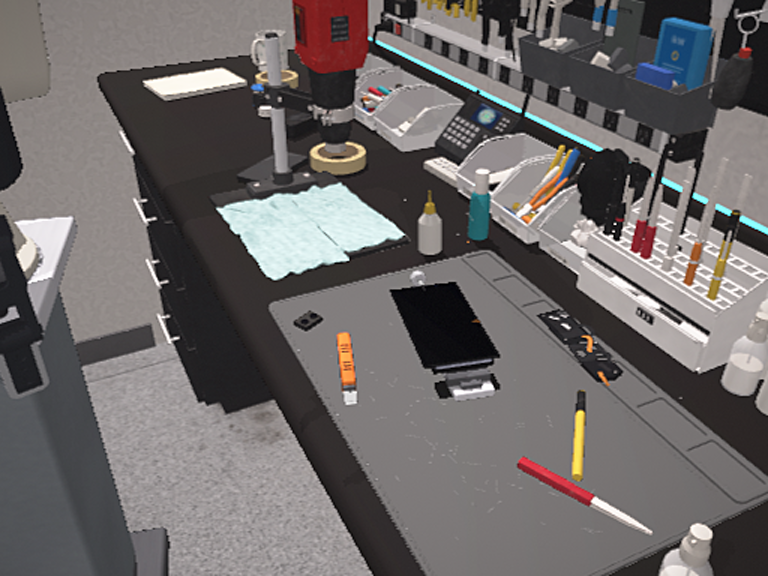

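View pics/top0.png

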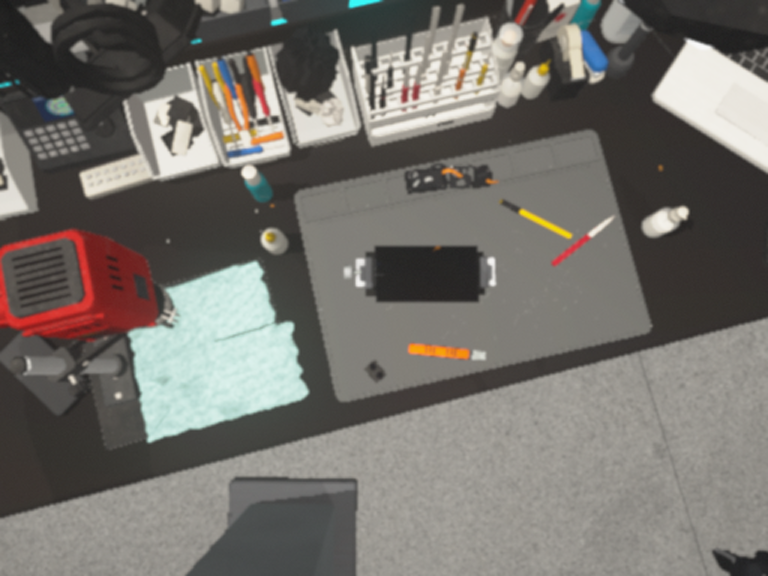

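The side view shows the blade's orange handle at about (345,360)/1.5 with its tip toward -y. The top view has the handle at (440,351)/1.5, the blade tip at (486,356)/1.5, the screen at (428,273)/1.5, and the camera module left of the handle's rear at (375,371)/1.5.

Run:
```python
from h import *
im=np.array(r.grab_frame('top')); hsv=cv2.cvtColor(im,cv2.COLOR_BGR2HSV)
m=cv2.inRange(hsv,(5,150,120),(20,255,255)); m[:215]=0;m[250:]=0;m[:,:260]=0;m[:,330:]=0
def ends(m):
    ys,xs=np.nonzero(m); return cv2.minAreaRect(np.c_[xs,ys].astype(np.float32))
rc=ends(m); print(rc,m.sum()/255)
b=cv2.boxPoints(rc)
for q in b: print('orange',q,px2w('top',*q,22)[:2].round(1))
g=im.max(2); 
d=(g<40).astype(np.uint8)*255; d[:155]=0;d[210:]=0;d[:,:240]=0;d[:,:][:,335:]=0
n,l,st,c=cv2.connectedComponentsWithStats(d); k=1+st[1:,4].argmax(); print(st[k])
rc=ends(l==k); print(rc)
for q in cv2.boxPoints(rc): print('screen',q,px2w('top',*q,41)[:2].round(1))
print(g[155:212,285]); print(g[185,235:340])
cv2.imwrite('pics/topc.png',cv2.resize(im[150:260,220:350],None,fx=5,fy=5,interpolation=cv2.INTER_CUBIC))
im=np.array(r.grab_frame('side')); hsv=cv2.cvtColor(im,cv2.COLOR_BGR2HSV)
m=cv2.inRange(hsv,(5,150,120),(20,255,255)); m[:,:215]=0;m[:,250:]=0;m[:200]=0;m[280:]=0
for q in cv2.boxPoints(ends(m)): print('side',q,px2w('side',*q,22)[:2].round(1),px2w('side',*q,4)[:2].round(1))
cv2.imwrite('pics/sidec.png',cv2.resize(im[170:280,190:340],None,fx=5,fy=5,interpolation=cv2.INTER_CUBIC))
```

```text
((292.0693054199219, 233.80694580078125), (40.299007415771484, 6.5672454833984375), 5.710593223571777) 262.0
orange [271.69308 235.06934] [ 513.4 -277.6]
orange [272.34653 228.53467] [ 528.2 -279. ]
orange [312.44553 232.54456] [ 520.2 -370.4]
orange [311.79208 239.07922] [ 505.4 -368.8]
[253 166  65  28 976]
((285.0, 179.5), (64.0, 27.0), 0.0)
screen [253. 193.] [ 606.8 -233.9]
screen [253. 166.] [ 668.7 -233.1]
screen [317. 166.] [ 670.7 -379. ]
screen [317. 193.] [ 608.6 -378.4]
[128 128 127 128 129 128 128 124 106  68  43  37  40  39  38  38  36  38
  41  39  39  40  39  38  38  39  37  38  39  38  37  40  42  40  39  40
  43  38  40  42  42  42  41  41  41  58  92 121 129 128 129 129 129 129
 129 129 128]
[132 151 209 233 219 159 117 108 108 111 111 105  92  73  63  57  45  42
  40  42  42  40  42  41  40  41  39  40  39  40  40  40  41  40  40  39
  40  40  40  40  40  39  40  39  38  41  40  41  39  39  37  39  40  39
  39  39  40  39  40  39  40  39  39  38  40  38  39  42  39  39  41  39
  38  37  40  39  39  37  40  39  41  40  40  45  60  88 105 109 107 103
 109 124 158 207 215 171 135 128 128 128 127 127 127 128 128]
side [223.4154  222.32309] [ 512.  -279.3] [ 515.  -254.6]
side [232.27695 221.2154 ] [ 527.8 -279.2] [ 531.5 -254.5]
side [236.53848 255.30771] [ 519.2 -372.4] [ 522.5 -351.2]
side [227.67694 256.4154 ] [ 504.9 -372.2] [ 507.7 -351. ]
```

View pics/topc.png

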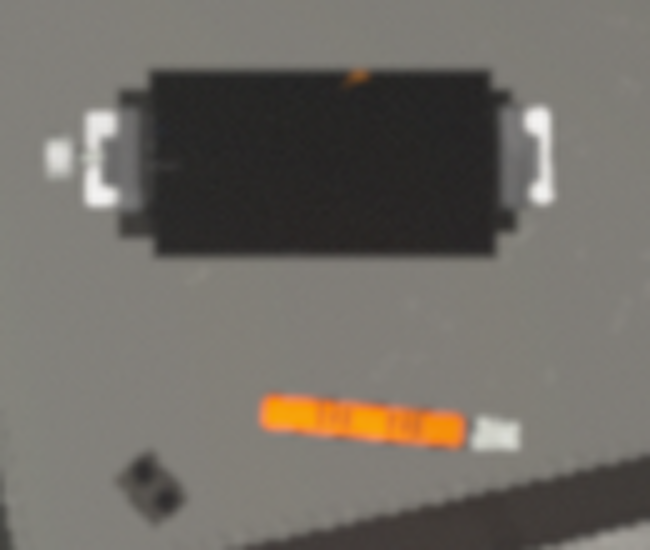

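View pics/sidec.png

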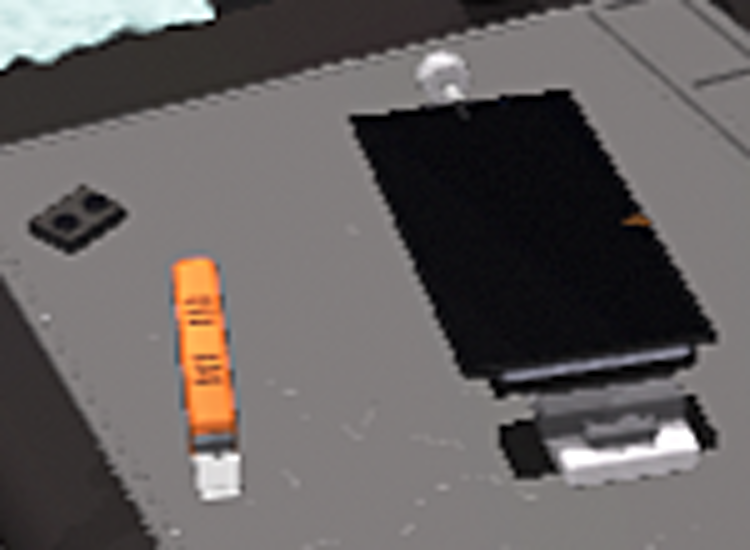

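Top crop: screen corners at about (150,70), (492,70), (497,255), (155,255) and the handle from (262,412) to (465,430). Side crop: screen corners at (350,115), (572,90), (717,340), (468,378). The two views agree on the handle to within about 2 mm.

Run:
```python
from h import *
f=lambda a,o:[(a[0]+.5)/5-.5+o[0],(a[1]+.5)/5-.5+o[1]]
for q in [(150,70),(492,70),(497,255),(155,255)]: print('T',px2w('top',*f(q,(220,150)),41)[:2].round(1))
for q in [(350,115),(572,90),(717,340),(468,378)]: print('S',px2w('side',*f(q,(190,170)),41)[:2].round(1))
# subpixel near/far edge rows in top image
im=np.array(r.grab_frame('top')).max(2).astype(float)
for u in (260,270,285,300,310):
    c=im[:,u]; v=next(v for v in range(195,206) if c[v]<84<=c[v+1]); v=v+(84-c[v])/(c[v+1]-c[v])
    w=next(v for v in range(160,170) if c[v]>84>=c[v+1]); w=w+(c[w]-84)/(c[w]-c[w+1])
    print(u,px2w('top',u,v,41)[:2].round(1),px2w('top',u,w,41)[:2].round(1))
im=np.array(r.grab_frame('side')).max(2).astype(float)
for v in (200,210,220,230,238):
    c=im[v]; u=next(u for u in range(250,300) if c[u]>=75>c[u+1]); u=u+(c[u]-75)/(c[u]-c[u+1])
    print(v,px2w('side',u,v,41)[:2].round(1),px2w('side',u,v,37)[:2].round(1))
```

```text
T [ 674.2 -225.3]
T [ 676.3 -381.4]
T [ 591.4 -382.7]
T [ 589.5 -228.7]
S [ 588.7 -226.1]
S [ 674.6 -226. ]
S [ 676.1 -383. ]
S [ 592.3 -385.5]
260 [ 589.5 -249.8] [ 674.5 -249. ]
270 [ 589.7 -272.3] [ 674.8 -271.8]
285 [ 590.  -306.1] [ 675.3 -306. ]
300 [ 590.5 -339.9] [ 675.8 -340.2]
310 [ 590.8 -362.4] [ 676.1 -363.1]
200 [ 588.4 -251.6] [ 589.7 -245.7]
210 [ 588.6 -284.4] [ 589.9 -278.7]
220 [ 589.9 -315.4] [ 591.3 -310. ]
230 [ 590.  -344.3] [ 591.4 -339.1]
238 [ 590.9 -366.4] [ 592.3 -361.4]
```

Call:
{"api": "servo_tool", "payload": {
  "deltas": [
    {"x":40,"y":30,"z":-10,"rz":0.14,"gripper":-0.1},
    {"x":80,"y":65,"z":-40,"rz":0.29,"gripper":-0.1},
    {"x":120,"y":100,"z":-70,"rz":0.44,"gripper":-0.1},
    {"x":160,"y":135,"z":-100,"rz":0.59,"gripper":-0.1},
    {"x":200,"y":170,"z":-120,"rz":0.74,"gripper":-0.1},
    {"x":240,"y":201,"z":-140,"rz":0.89,"gripper":-0.1},
    {"x":240,"y":201,"z":-160,"rz":1.03,"gripper":-0.1},
    {"x":240,"y":201,"z":-160,"rz":1.03,"gripper":-0.1},
    {"x":240,"y":201,"z":-160,"rz":1.03,"gripper":-0.1},
    {"x":240,"y":201,"z":-160,"rz":1.03,"gripper":-0.1}
  ],
  "newtons": 120
}}

```text
invalid input
```

Call:
{"api": "servo_tool", "payload": {
  "deltas": [
    {"x":40,"y":30,"z":-10,"rx":0,"ry":0,"rz":0.14,"gripper":-0.1},
    {"x":80,"y":65,"z":-40,"rx":0,"ry":0,"rz":0.29,"gripper":-0.1},
    {"x":120,"y":100,"z":-70,"rx":0,"ry":0,"rz":0.44,"gripper":-0.1},
    {"x":160,"y":135,"z":-100,"rx":0,"ry":0,"rz":0.59,"gripper":-0.1},
    {"x":200,"y":170,"z":-120,"rx":0,"ry":0,"rz":0.74,"gripper":-0.1},
    {"x":240,"y":201,"z":-140,"rx":0,"ry":0,"rz":0.89,"gripper":-0.1},
    {"x":240,"y":201,"z":-160,"rx":0,"ry":0,"rz":1.03,"gripper":-0.1},
    {"x":240,"y":201,"z":-160,"rx":0,"ry":0,"rz":1.03,"gripper":-0.1}
  ],
  "newtons": 120
}}

```text
clock: 1.6
eef_pos: [513.5, -357.5, 67.7]
tcp_rot: [-3.138, -0.003, 1.489]
contact_force: [0.1, -1.3, -0.8]
opening: 0.452
grasp_force: 0.0
```

Call:
{"api": "servo_tool", "payload": {
  "deltas": [
    {"x":0,"y":0,"z":-30,"rx":0,"ry":0,"rz":0,"gripper":-0.2},
    {"x":0,"y":0,"z":-55,"rx":0,"ry":0,"rz":0,"gripper":-0.2},
    {"x":0.5,"y":0.5,"z":-63.5,"rx":0,"ry":0,"rz":0,"gripper":-0.2},
    {"x":0.5,"y":0.5,"z":-63.5,"rx":0,"ry":0,"rz":0,"gripper":-0.2},
    {"x":0.5,"y":0.5,"z":-63.5,"rx":0,"ry":0,"rz":0,"gripper":-0.2},
    {"x":0.5,"y":0.5,"z":-63.5,"rx":0,"ry":0,"rz":0,"gripper":-0.2}
  ],
  "newtons": 120
}}

```text
clock: 2.2
eef_pos: [513.5, -361.9, 9.3]
tcp_rot: [3.14, 0.001, 1.48]
contact_force: [-0.3, -0.2, 0.8]
opening: 0.404
grasp_force: 0.0
```

Run:
```python
from h import *
snap('side','s2.png',(170,120,180,150),4)
```

```text
(no output)
```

View pics/s2.png

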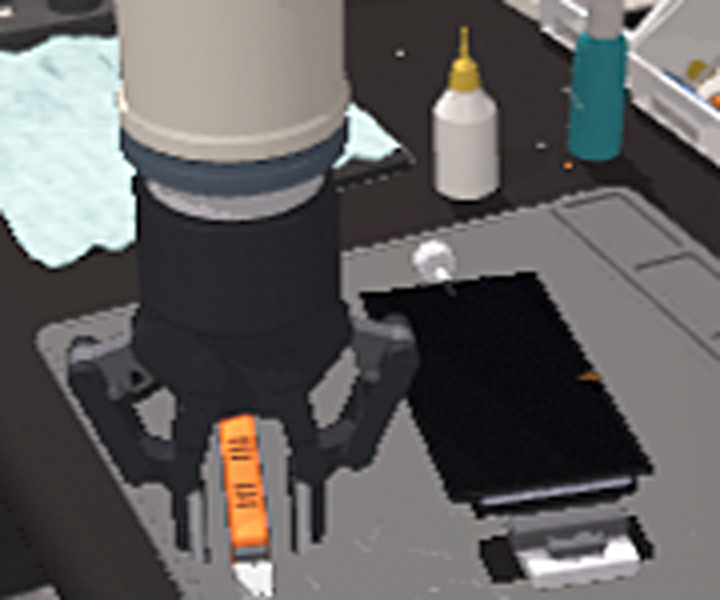

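The fingers straddle the orange handle's front at about (250,520), roughly centred, so I'm closing.

Call:
{"api": "servo_tool", "payload": {
  "deltas": [
    {"x":0,"y":0,"z":-1,"rx":0,"ry":0,"rz":0,"gripper":-1},
    {"x":0,"y":0,"z":-1,"rx":0,"ry":0,"rz":0,"gripper":-1},
    {"x":0,"y":0,"z":-1,"rx":0,"ry":0,"rz":0,"gripper":-1},
    {"x":0,"y":0,"z":-1,"rx":0,"ry":0,"rz":0,"gripper":-1},
    {"x":0,"y":0,"z":-1,"rx":0,"ry":0,"rz":0,"gripper":-1},
    {"x":0,"y":0,"z":-1,"rx":0,"ry":0,"rz":0,"gripper":-1},
    {"x":0,"y":0,"z":-1,"rx":0,"ry":0,"rz":0,"gripper":-1}
  ],
  "newtons": 120
}}

```text
clock: 2.95
eef_pos: [513.4, -361.5, 8.0]
tcp_rot: [3.14, 0.001, 1.481]
contact_force: [-2.1, 1.4, 7.5]
opening: 0.136
grasp_force: 118.0
```

Call:
{"api": "servo_tool", "payload": {
  "deltas": [
    {"x":0,"y":0,"z":20,"rx":0,"ry":0,"rz":0,"gripper":-1},
    {"x":0,"y":0,"z":50,"rx":0,"ry":0,"rz":0,"gripper":-1},
    {"x":0,"y":10,"z":60,"rx":0,"ry":0,"rz":0.14,"gripper":-1},
    {"x":0,"y":18,"z":60,"rx":0,"ry":0,"rz":0.28,"gripper":-1},
    {"x":0,"y":26,"z":60,"rx":0,"ry":0,"rz":0.42,"gripper":-1},
    {"x":0,"y":34,"z":60,"rx":0,"ry":0,"rz":0.56,"gripper":-1},
    {"x":0,"y":42,"z":60,"rx":0,"ry":0,"rz":0.7,"gripper":-1},
    {"x":0,"y":50,"z":60,"rx":0,"ry":0,"rz":0.84,"gripper":-1}
  ],
  "newtons": 120
}}

```text
clock: 3.75
eef_pos: [512.8, -310.8, 67.1]
tcp_rot: [3.142, 0.0, 2.326]
contact_force: [0.1, -0.0, -0.6]
opening: 0.134
grasp_force: 117.6
```

Call:
{"api": "servo_tool", "payload": {
  "deltas": [
    {"x":0,"y":3,"z":0,"rx":0,"ry":0,"rz":0.14,"gripper":-1},
    {"x":0,"y":5,"z":0,"rx":0,"ry":0,"rz":0.28,"gripper":-1},
    {"x":0,"y":5,"z":0,"rx":0,"ry":0,"rz":0.42,"gripper":-1},
    {"x":5,"y":5,"z":0,"rx":0,"ry":0,"rz":0.56,"gripper":-1},
    {"x":10,"y":5,"z":-10,"rx":0,"ry":0,"rz":0.7,"gripper":-1},
    {"x":15,"y":5,"z":-20,"rx":0,"ry":0,"rz":0.834,"gripper":-1},
    {"x":20,"y":5,"z":-40,"rx":0,"ry":0,"rz":0.834,"gripper":-1},
    {"x":20,"y":5,"z":-40,"rx":0,"ry":0,"rz":0.834,"gripper":-1},
    {"x":20,"y":5,"z":-40,"rx":0,"ry":0,"rz":0.834,"gripper":-1}
  ],
  "newtons": 120
}}

```text
clock: 4.65
eef_pos: [532.4, -305.8, 26.8]
tcp_rot: [3.141, -0.001, -3.129]
contact_force: [1.0, 0.3, -0.4]
opening: 0.135
grasp_force: 117.7
```

Run:
```python
from h import *
s=r.sense(); print(s['eef_pos'],s['tcp_rot'],s['contact_force'])
snap('side','s3.png',(190,140,150,120),5)
for n in('side','top'):
    print(n,[r.recognise(t,n)[:1] for t in('blade_grip','blade_tip')])
p=s['eef_pos']; print(w2px('side',[p[0]+36,p[1],p[2]+5]))
```

```text
[ 532.43003828 -305.84061577   26.81303825] [ 3.14112568e+00 -9.16583882e-04 -3.12871150e+00] [ 0.99678566  0.30311896 -0.39384735]
side [[{'box': [186.0, 218.2, 75.1, 20.7], 'conf': 0.56}], [{'box': [187.4, 223.5, 69.9, 12.2], 'conf': 0.66}]]
top [[{'box': [272.7, 227.8, 47.4, 12.6], 'conf': 0.62}], [{'box': [274.1, 229.3, 49.7, 12.3], 'conf': 0.85}]]
[257.90053395 222.66154046]
```

View pics/s3.png

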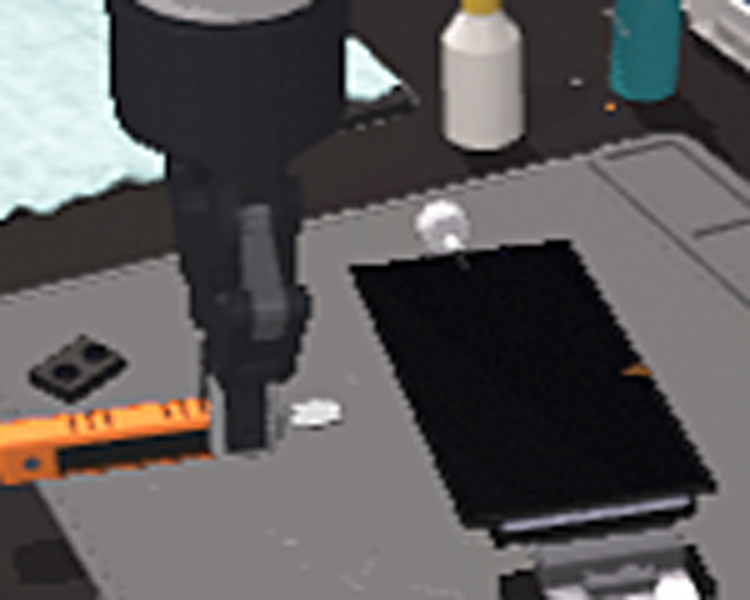

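The side crop shows the blade tip at (342,413), within 1 px of the prediction. It sits clear in front of the lip and appears level. Next I check the tip and handle rear in the top view.

Run:
```python
from h import *
p=r.sense()['eef_pos']
a=np.array([p[0],p[1],p[2]+5])
for n,c in(('side',(190,140)),('top',(200,180))):
  print(n,[((w2px(n,a+d)-c+.5)*5-.5).round(0) for d in([36,0,0],[36,7,0],[36,-7,0],[-82,-7.5,-9],[-10,-7.5,-9])])
print('lip top px',((w2px('top',[590.2,-306,41])-(200,180)+.5)*5-.5).round(0))
snap('top','t3.png',(200,180,150,100),5)
```

```text
side [array([344., 414.]), array([339., 402.]), array([348., 426.]), array([  5., 491.]), array([216., 464.])]
top [array([426., 154.]), array([411., 154.]), array([441., 154.]), array([441., 418.]), array([441., 257.])]
lip top px [427. 106.]
```

View pics/t3.png

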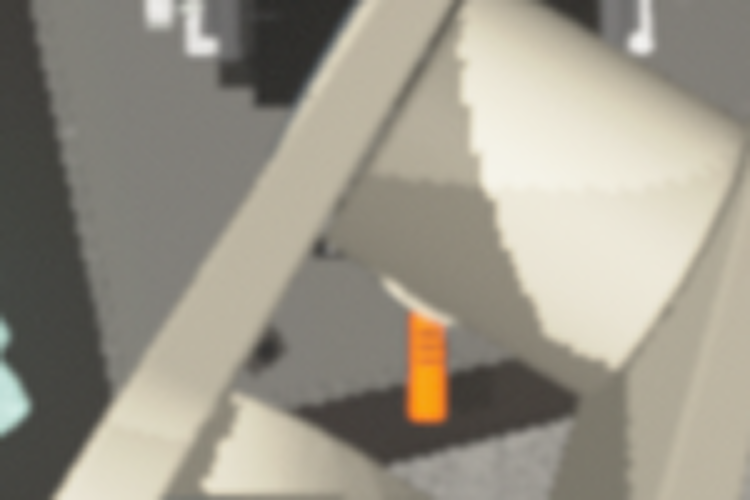

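The top view is mostly hidden by the arm, but the handle's rear at (427,420) matches the prediction of 418, so the grasp is straight. I'm inserting slowly.

Call:
{"api": "servo_tool", "payload": {
  "deltas": [
    {"x":5,"y":0,"z":0,"rx":0,"ry":0,"rz":0,"gripper":-1},
    {"x":10,"y":0,"z":0,"rx":0,"ry":0,"rz":0,"gripper":-1},
    {"x":15,"y":0,"z":0,"rx":0,"ry":0,"rz":0,"gripper":-1},
    {"x":18,"y":0,"z":0,"rx":0,"ry":0,"rz":0,"gripper":-1},
    {"x":20,"y":0,"z":0,"rx":0,"ry":0,"rz":0,"gripper":-1},
    {"x":22,"y":0,"z":0,"rx":0,"ry":0,"rz":0,"gripper":-1},
    {"x":24,"y":0,"z":0,"rx":0,"ry":0,"rz":0,"gripper":-1},
    {"x":26,"y":0,"z":0,"rx":0,"ry":0,"rz":0,"gripper":-1},
    {"x":28,"y":0,"z":0,"rx":0,"ry":0,"rz":0,"gripper":-1},
    {"x":28,"y":0,"z":0,"rx":0,"ry":0,"rz":0,"gripper":-1}
  ]
}}

```text
clock: 5.95
eef_pos: [561.1, -306.1, 26.8]
tcp_rot: [-3.141, 0.0, -3.128]
contact_force: [-0.3, 0.1, -1.0]
opening: 0.133
grasp_force: 117.7
```

Run:
```python
from h import *
s=r.sense(); p=s['eef_pos']; print(p,s['contact_force'])
print([((w2px('side',q)-(230,160)+.5)*6-.5).round(0) for q in([p[0]+36,p[1],p[2]+5],[590.2,-306,37],[590.2,-306,41])])
snap('side','s4.png',(230,160,110,90),6)
```

```text
[ 561.07316195 -306.10249064   26.81384098] [-0.28212156  0.0991888  -1.02279855]
[array([267., 367.]), array([244., 355.]), array([244., 344.])]
```

View pics/s4.png

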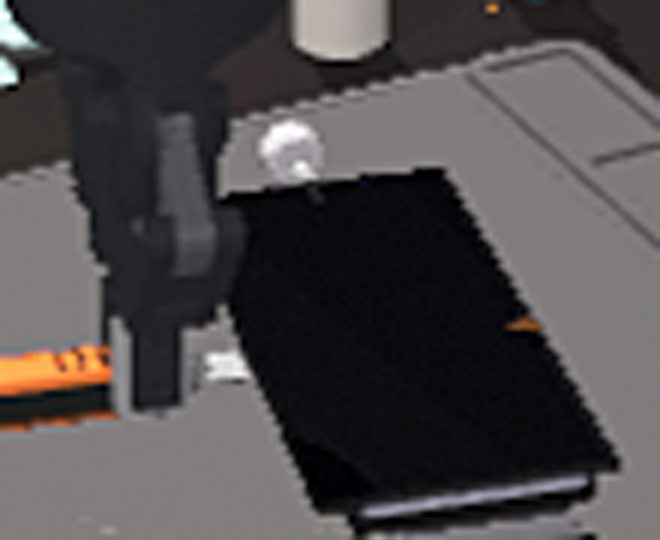

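The tip is hidden under the screen's near edge at about (245,367) with no contact force, which means it is inserted. Now lifting.

Call:
{"api": "servo_tool", "payload": {
  "deltas": [
    {"x":0,"y":0,"z":1,"rx":0,"ry":0,"rz":0,"gripper":-1},
    {"x":0,"y":0,"z":2,"rx":0,"ry":0,"rz":0,"gripper":-1},
    {"x":0,"y":0,"z":3,"rx":0,"ry":0,"rz":0,"gripper":-1},
    {"x":0,"y":0,"z":4,"rx":0,"ry":0,"rz":0,"gripper":-1},
    {"x":0,"y":0,"z":5,"rx":0,"ry":0,"rz":0,"gripper":-1},
    {"x":0,"y":0,"z":6,"rx":0,"ry":0,"rz":0,"gripper":-1},
    {"x":0,"y":0,"z":6,"rx":0,"ry":0,"rz":0,"gripper":-1}
  ]
}}

```text
clock: 6.7
eef_pos: [560.6, -306.0, 32.7]
tcp_rot: [3.141, -0.0, -3.128]
contact_force: [-0.4, -0.3, -3.6]
opening: 0.139
grasp_force: 123.4
```

Call:
{"api": "servo_tool", "payload": {
  "deltas": [
    {"x":0,"y":0,"z":0.5,"rx":0,"ry":0,"rz":0,"gripper":-1},
    {"x":0,"y":0,"z":1,"rx":0,"ry":0,"rz":0,"gripper":-1},
    {"x":0,"y":0,"z":1.5,"rx":0,"ry":0,"rz":0,"gripper":-1},
    {"x":0,"y":0,"z":2,"rx":0,"ry":0,"rz":0,"gripper":-1},
    {"x":0,"y":0,"z":2,"rx":0,"ry":0,"rz":0,"gripper":-1}
  ]
}}

```text
clock: 7.2
eef_pos: [560.6, -305.9, 34.6]
tcp_rot: [3.141, -0.001, -3.128]
contact_force: [-0.7, -1.3, -5.5]
opening: 0.128
grasp_force: 126.6
```

Call:
{"api": "servo_tool", "payload": {
  "deltas": [
    {"x":0,"y":0,"z":1,"rx":0,"ry":0,"rz":0,"gripper":-1},
    {"x":0,"y":0,"z":2,"rx":0,"ry":0,"rz":0,"gripper":-1},
    {"x":0,"y":0,"z":3,"rx":0,"ry":0,"rz":0,"gripper":-1},
    {"x":0,"y":0,"z":4,"rx":0,"ry":0,"rz":0,"gripper":-1},
    {"x":0.5,"y":0,"z":5,"rx":0,"ry":0,"rz":0,"gripper":-1},
    {"x":0.5,"y":0,"z":6,"rx":0,"ry":0,"rz":0,"gripper":-1},
    {"x":1,"y":0,"z":7,"rx":0,"ry":0,"rz":0,"gripper":-1},
    {"x":1,"y":0,"z":8,"rx":0,"ry":0,"rz":0,"gripper":-1},
    {"x":1,"y":0,"z":8,"rx":0,"ry":0,"rz":0,"gripper":-1}
  ]
}}

```text
clock: 8.1
eef_pos: [562.0, -306.1, 43.0]
tcp_rot: [-3.141, 0.0, -3.128]
contact_force: [0.7, 0.1, -1.9]
opening: 0.136
grasp_force: 127.5
```

Run:
```python
from h import *
s=r.sense(); p=s['eef_pos']; print(p,s['contact_force'])
snap('side','s5.png',(230,160,110,90),6)
e=np.array([-.0125,1,0]); m=np.array([590.2,-306,0]); x=np.array([1,.0125,0]); hg=m+84*x
for a in(0,.1,.14,.18,.22):
  L=hg-84*np.cos(a)*x+[0,0,41+84*np.sin(a)]
  print(a,[((w2px('side',L+e*t)-(230,160)+.5)*6-.5).round(0) for t in(-78,-40,78)])
```

```text
[ 562.00465986 -306.12080618   43.01676847] [ 0.68169302  0.07636877 -1.85122763]
0 [array([316., 511.]), array([280., 426.]), array([183., 201.])]
0.1 [array([319., 485.]), array([282., 401.]), array([184., 178.])]
0.14 [array([320., 475.]), array([284., 391.]), array([186., 169.])]
0.18 [array([323., 465.]), array([286., 381.]), array([188., 159.])]
0.22 [array([326., 454.]), array([288., 371.]), array([190., 150.])]
```

View pics/s5.png

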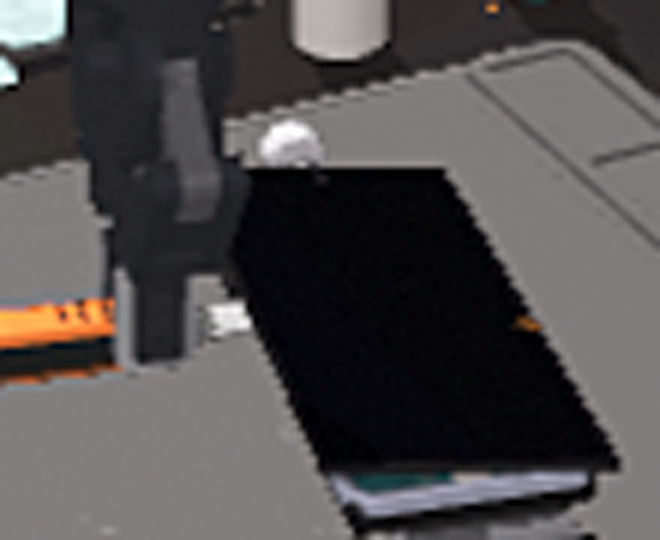

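The screen is ajar: its near right corner is at (322,467), an angle of about 0.165, so a rise of about 14 mm. It rests on the blade only, the fingers are clear, and the gasket force is gone. I'm raising 1 mm more and letting it settle.

Call:
{"api": "servo_tool", "payload": {
  "deltas": [
    {"x":0,"y":0,"z":0.5,"rx":0,"ry":0,"rz":0,"gripper":-1},
    {"x":0,"y":0,"z":1,"rx":0,"ry":0,"rz":0,"gripper":-1},
    {"x":0,"y":0,"z":1,"rx":0,"ry":0,"rz":0,"gripper":-1},
    {"x":0,"y":0,"z":1,"rx":0,"ry":0,"rz":0,"gripper":-1},
    {"x":0,"y":0,"z":1,"rx":0,"ry":0,"rz":0,"gripper":-1},
    {"x":0,"y":0,"z":1,"rx":0,"ry":0,"rz":0,"gripper":-1}
  ]
}}

```text
clock: 8.75
eef_pos: [561.8, -306.1, 43.8]
tcp_rot: [3.142, 0.0, -3.128]
contact_force: [-0.5, 0.3, -1.8]
opening: 0.134
grasp_force: 127.4
```

Run:
```python
from h import *
s=r.sense(); print(s['eef_pos'],s['contact_force'],s['qvel'].round(4),s['grasp_force'])
c=np.array(r.grab_frame('side')).max(2)
print(c[230:245,284:290].T.tolist())
print(r.sign_off())
```

```text
[ 561.84093656 -306.0665852    43.80695851] [-0.52595655  0.33717472 -1.82475073] [-0.0033  0.0003 -0.0022  0.0374  0.0209 -0.0943] 127.44401693344116
[[5, 4, 6, 3, 1, 4, 7, 7, 52, 145, 105, 100, 134, 132, 131], [5, 3, 4, 6, 4, 4, 3, 10, 65, 167, 106, 93, 106, 100, 134], [7, 4, 5, 6, 6, 7, 7, 14, 64, 169, 168, 160, 115, 106, 113], [9, 7, 4, 6, 4, 5, 5, 18, 45, 128, 168, 175, 173, 148, 51], [11, 7, 6, 4, 3, 2, 9, 21, 26, 72, 110, 148, 184, 120, 23], [12, 12, 12, 5, 3, 3, 6, 23, 29, 70, 60, 100, 188, 150, 65]]
the job is handed in; nothing more can be done
None
```

The gasket has let go and the job is handed in at about 9 s: the gripped blade is holding the screen ajar, its near edge an estimated 14–15 mm up. I saw no contact with anything but the screen, and the camera module and bottle were not touched.

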